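Reset a tripped bench power unit

TASK

The grey bench power unit has tripped. Put the carton that was left on its clear window flat into the white tray, swing the window upright, turn the red handle anticlockwise past OFF right to its RESET stop, then clockwise to ON, and shut the window fully again. Leave the sharps bin, the bottle and the tip box where they stand.

Things in the scene. Friction and masses are not known exactly. Their poses are not given: they have to be found in the camera images.
- unit: Grey bench power unit, fixed: case 200 (x) by 190 (y) by 105 mm high. Origin: centre of its underside, on the bench. +x points from its front (tab) to its rear (hinge, sockets), +y to its left seen from the front. In its top, centred: a square open well 140 by 140 mm, 42 mm deep, under a clear window; on its floor a yellow plate (top 66 mm above the bench) with a red handle.
- handle_axis (a point): Point on the red handle's vertical turning axis, at a good height to grip: 89 mm above the bench, over the unit's origin. The handle is an upright bar 76 mm long, 14 mm thick, from 72 to 100 mm above the bench, on a round foot; it reaches 42 mm from the axis at its pointer end (white line on top), 34 mm at the other.
- handle (a joint): Handle angle, rad, clockwise from above. Pointer at: OFF 0 (black mark, unit's +y); tripped 0.785 (white; starts within 0.09 of it); ON 1.571 (green, unit's +x, at its stop); RESET stop -0.35 (blue, 20 degrees beyond OFF). OFF, tripped and ON are sprung detents (0.2 N m to leave; it snaps to the nearest). RESET is against a spring (0.2 to 0.3 N m); let go, it returns to OFF.
- window (a joint): Opening angle of the clear window, rad: 0 shut, 1.571 upright, stop 1.85. A clear plate with grey rim, 160 by 160 by 5 mm, top 110 mm above the bench when shut, hinged along the unit's y at the rear of the well; its front edge swings up and to the rear. Stiff hinge: it stays where it is left and takes 1 to 2 N at the tab.
- window_hinge (a point): Middle of the window's hinge line, fixed on the unit: 82 mm behind the unit's origin (+x), 107.5 mm above the bench. The hinge line runs along the unit's y.
- window_tab (a point): Point to pinch on the blue pull tab that sticks out of the middle of the window's front edge, in the window's plane. The tab is 30 mm wide (unit's y), 6 mm thick, from 42 mm before this point to 16 mm beyond it. 204 mm from the hinge line; when shut 22 mm in front of the unit's front face, 107.5 mm above the bench. Upright, the tab points up.
- carton: White carton with a blue band, 110 (x) by 60 (y) by 50 mm high, about 180 g, loose, lying flat on the shut window at the start. Origin: centre of its underside.
- tray: Fixed shallow white tray, 190 (x) by 140 (y) by 20 mm high outside, walls and floor 5 mm thick, open on top, to the left or the right of the unit. Origin: centre of its underside on the bench.
- sharps_bin: Bystander: yellow sharps bin with white lid, 112 by 112 by 164 mm high, loose, beside the unit, on the other side from the tray. Origin: centre of its underside.
- bottle: Bystander: amber bottle with blue cap, 56 mm in diameter, 110 mm high, loose, in front of the unit to one side of the tab. Origin: centre of its underside.
- tip_box: Bystander: blue pipette tip box with white lid, 90 by 82 by 66 mm high, loose, in front of the unit on the other side of the tab. Origin: centre of its underside.
Mind the look-alikes: they are no part of the job. Leave any turquoise look-alike of the carton alone.

How it is judged (in metres and radians):
On the way, in this order (a step that is already met when the one before it is completed fails the run):
1. the carton lies flat in the tray, let go (z of carton in the frame of tray below 0.01 m and horizontal distance between carton and tray below 0.08 m and angle between carton's own z axis and vertical below 0.1 rad and contact force between carton and the fingers below 0.1 N), for 0.2 s.
2. the window is open by more than 1.0 rad (value of joint window above 1 rad), for 0.2 s.
3. the handle is at RESET (beyond -0.25 rad) (value of joint handle below -0.25 rad), for 0.1 s.
4. the handle is at ON (over 1.48 rad) (value of joint handle above 1.48 rad), for 0.2 s.
At the end, for the whole second after the job is handed in: The handle stands at ON (within 0.09 rad), the window is shut (under 0.05 rad), the carton lies flat and at rest on the tray's floor, and the sharps bin, bottle and tip box stand upright where they were (within 20 mm) (value of joint handle above 1.48 rad and value of joint window below 0.05 rad and z of carton in the frame of tray below 0.01 m and horizontal distance between carton and tray below 0.08 m and angle between carton's own z axis and vertical below 0.1 rad and linear speed of carton below 0.02 m/s); the robot touches nothing.
It fails at once if the sharps bin is shifted by more than 20 mm or tipped (distance of sharps_bin from where it was at the start of the episode above 0.02 m or angle between sharps_bin's own z axis and vertical above 0.3 rad).
It fails at once if the bottle is shifted by more than 20 mm or tipped (distance of bottle from where it was at the start of the episode above 0.02 m or angle between bottle's own z axis and vertical above 0.3 rad).
It fails at once if the tip box is shifted by more than 20 mm or tipped (distance of tip_box from where it was at the start of the episode above 0.02 m or angle between tip_box's own z axis and vertical above 0.3 rad).
It also fails if it takes over 72 s, if anything falls off the work surface, if the arm or the gripper's body presses on something with over 40 N, if the wrist force passes 120 N, or if a joint passes its speed limit or range.

ROBOT

A 7-joint arm with a two-finger parallel gripper is mounted at the origin on the work surface. World frame = base frame: x ahead of the robot, y to its left, z up, the work surface at z = 0. Lengths are in mm, angles in rad, forces in N, time in s.
With the tool pointing down it reaches from about 350 to 775 mm from the base axis. Payload 3.1 kg.
Tool frame: the origin (TCP) lies at the very end of the fingers, on their centre line; the grasp point (between the pads) lies manip.grip_point_offset behind it (manip.grip_point_offset is the distance from the TCP to the grasp point, in mm); z points along the fingers, y is the line along which they close (so a half turn about z gives the same grasp; the last joint's range is limited). The gripper opens to 85 mm and grips with 20 to 120 N. Pads are 22 mm wide; open, the fingers measure 114 mm over their backs; the gripper's body (76 mm by 85 mm) begins 54 mm behind the grasp point. The pads swing forward as they close: fully open they stand 13 mm farther back than shut.
Start: joints at [1.124, 0.311, 0.014, 1.512, -0.004, 1.319, -0.027], TCP at [216.643, -505.553, 231.304] pointing down, gripper open.
Joint ranges: [-2.7, 2.7], [-0.3, 1.91], [-1.27, 1.3], [0.12, 2.57], [-1.44, 4.58], [0.2, 2.03], [-3.05, 3.05]. Speed limits (rad/s): [2.79, 2.79, 3.14, 3.14, 3.14, 3.14, 3.14].

INTERFACE

Orientations are given as [roll, pitch, yaw] about the fixed x, y, z axes, in that order (R = Rz(yaw) Ry(pitch) Rx(roll)).
In Python, from workcell import get_state, capture, get_calibration, manip gives the robot as it stands.
- The arm moves only by the tool drive_tool, never from a script. Its argument "rows" is a list of rows, each a list of 7 numbers: the turn, a rotation vector about the tool's x, y, z normalised to -1 to 1, where 1 is 180 degrees, then the shift along the tool's x, y, z normalised to -1 to 1, where 1 is 20 cm, then the opening, from 0 (shut) to 1 (fully open). In form: [[rx, ry, rz, tx, ty, tz, gripper], ...]. A call has exactly 5 rows; each row is the pose to reach, as a shift and turn from the pose commanded when the call began, along the tool's axes at that moment, turning the shorter way round; what a row does not reach only later rows make up. A row lasts 1/8 s, in which the tool goes at most 62.5 mm and 10.7 degrees, less where a joint would pass 70% of its speed; a pose out of reach is approached as far as the arm can. A call with a number of a shift or a turn outside -1 to 1 is refused whole. A call with a gripper value outside its range is refused whole. The fingers move at their own pace and stop on an object; the grip force is fixed at half the most. Time passes only in rows, so rows that repeat a pose let the fingers close, or fill a call up. It gives the time, the measured TCP pose, the force, the opening and the grip force at its end, in the units of the state.
- get_state(): the state, without advancing time (a new reading comes with each control period).
- capture(name): name is "scene" or "top" or "wrist"; returns the picture (400x640x3 uint8, red, green, blue); there is no depth.
- get_calibration(name): a dict with "vfov" (degrees; the focal length in pixels is half the picture's height over the tangent of half this angle, whatever the lens; pixels are square), "cx", "cy" (the principal point, pixels), "k1" (the pictures are not rectified: a ray, as slopes to the right and down, at radius r is drawn at 1 + k1 r^2 times it, then the intrinsics apply), "rvec" (rotation vector, rad) and "tvec" (3), from world to camera coordinates, as OpenCV has them. Camera axes: x right, y down, z forward; pixel columns grow to the right and rows downward; lengths in mm; the calibration is good to about 2 mm. A picture is of the moment at which its call begins: read the wrist's pose just before it. get_calibration takes no time and is no camera call; for the wrist camera it gives the pose at the moment of the call.
- manip.sign_off(): hands the job in; it is judged then, once.
The state is a dict: "t": time; "joint_pos": joint angles; "qd": joint speeds; "tau": joint torques, N m; "ee_pos": TCP position; "tool_rot": TCP orientation; "contact_force": force on the tool from outside, world axes, zero at the start; "moment": the same for the moment, N m; "opening": finger opening in mm; "finger_force": force on a finger pad.
Only numpy, scipy, OpenCV 4.12 (cv2) and the standard library are available. Lean on these libraries where they do the work, as an engineer would, in place of code of your own. Each camera call takes 0.05 s, during which the arm holds its last target. There are 200 camera calls.

## Working session

There is one attempt and no reset: what is moved stays moved. The work goes in short steps, Python scripts to look and compute and a tool call to move; the robot and the scene stay as the last step left them, time stands still between calls to the robot, and variables do not carry over. Pictures are saved under pics/ and viewed, at most 10 in all, crops included, and the job is handed in when it is done.

Besides the shell and the picture viewer there is one more tool, called after ">>>" in YAML: its name, and indented under it one key for each argument. drive_tool: Moves the arm, as the interface text tells. Its arguments: {"type":"object","properties":{"rows":{"type":"array"}},"required":["rows"]}

```bash
mkdir -p pics; cat > h.py <<'E'
import numpy as np, cv2
from workcell import get_state, capture, get_calibration, manip
from scipy.spatial.transform import Rotation as R
def ray(c,u,v):
    f=200/np.tan(np.radians(c["vfov"])/2)
    d=np.array([(u-c["cx"])/f,(v-c["cy"])/f]); s=d.copy()
    for _ in range(30): s=d/(1+c["k1"]*(s@s))
    M=cv2.Rodrigues(np.array(c["rvec"],float))[0]; t=np.array(c["tvec"],float).ravel()
    w=M.T@np.array([s[0],s[1],1]); return -M.T@t, w/np.linalg.norm(w)
def plane(c,u,v,z):
    o,d=ray(c,u,v); return o+d*(z-o[2])/d[2]
def proj(c,p):
    f=200/np.tan(np.radians(c["vfov"])/2)
    M=cv2.Rodrigues(np.array(c["rvec"],float))[0]; q=M@np.array(p,float)+np.array(c["tvec"],float).ravel()
    s=q[:2]/q[2]; s=s*(1+c["k1"]*(s@s)); return s*f+[c["cx"],c["cy"]]
def tri(rs):
    A=np.zeros((3,3));b=np.zeros(3)
    for o,d in rs: P=np.eye(3)-np.outer(d,d);A+=P;b+=P@o
    x=np.linalg.solve(A,b); return x,[np.linalg.norm((np.eye(3)-np.outer(d,d))@(x-o)) for o,d in rs]
def snap(n,f):
    im=capture(n); cv2.imwrite("pics/"+f,im[:,:,::-1]); return im
E
python3 - <<'E'
from h import *
for n in("scene","top"):
    snap(n,n+".png"); c=get_calibration(n); print(n,c, ray(c,320,200))
s=get_state();print(s);print(manip.grip_point_offset)
E
```

```text
scene {'vfov': 50.283541363310746, 'cx': 314.7928706632256, 'cy': 194.23619827376527, 'k1': 0.03781111691744055, 'rvec': array([ 1.27593168,  2.11554311, -1.00782485]), 'tvec': array([ 238.51946424, -247.31488517, 1476.20950613])} (array([1281.42408948,  375.47190049,  717.09403015]), array([-0.70098691, -0.33306253, -0.63062406]))
top {'vfov': 57.66279470690311, 'cx': 315.1613523341407, 'cy': 197.74474138559705, 'k1': -0.07401337635197393, 'rvec': array([ 2.11662211, -2.09673351,  0.18048972]), 'tvec': array([ 22.44868976, 590.98638041, 760.43584099])} (array([431.10322058,   6.48404585, 861.47517905]), array([ 0.18898678,  0.01294849, -0.98189426]))
{'t': 0.1, 'joint_pos': array([ 1.12429441,  0.31168014,  0.01399907,  1.51292439, -0.00444184,
        1.31925367, -0.02718867]), 'qd': array([ 0.00244788, -0.00257095,  0.0010232 , -0.00164494,  0.00014906,
       -0.00065389,  0.00114086]), 'tau': array([ 1.49484007e-03, -3.80850255e+01,  1.47164552e-01, -2.31241161e+01,
        1.23570077e-02,  8.14062310e-03,  4.04262164e-05]), 'ee_pos': array([ 216.36201515, -504.90834391,  230.29966503]), 'tool_rot': array([-3.13935874e+00,  5.39834775e-05,  4.04873456e-01]), 'contact_force': array([ 0.40694805,  0.56083368, -0.25638955]), 'moment': array([-0.03262753,  0.0069507 ,  0.00905039]), 'finger_force': 0.0, 'opening': 85.62621886239327}
18.700000000000003
```

View pics/scene.png

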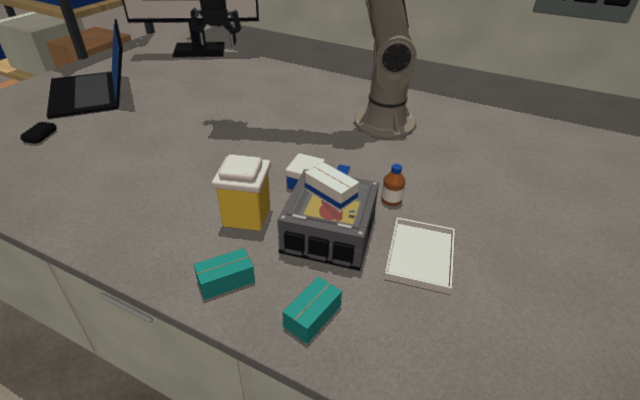

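View pics/top.png

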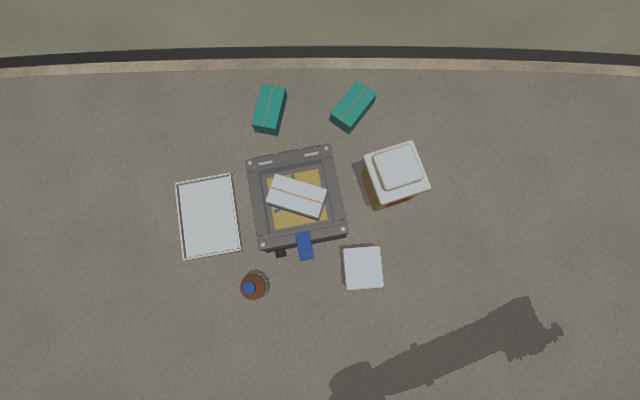

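The scene view shows the unit at (330,220) with the tab on its far side. The top view shows the unit at (298,197) with the tab at (305,246), tray (208,216), bin (397,170), bottle (253,287) and tip box (362,267).

Carton candidates in the top view are white/blue at (297,196) and turquoise at (269,109) and (353,106). Only the first is white and lies on the window, so I'll confirm it in a crop.

```bash
python3 - <<'E'
from h import *
a=cv2.imread("pics/top.png")[135:305,165:405]; b=cv2.imread("pics/scene.png")[150:300,270:470]
A=cv2.resize(a,None,fx=3.3,fy=3.3,interpolation=cv2.INTER_CUBIC); cv2.imwrite("pics/c1.png",A)
B=cv2.resize(b,None,fx=4,fy=4,interpolation=cv2.INTER_CUBIC); cv2.imwrite("pics/c2.png",B)
E
```

```text
(no output)
```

View pics/c1.png

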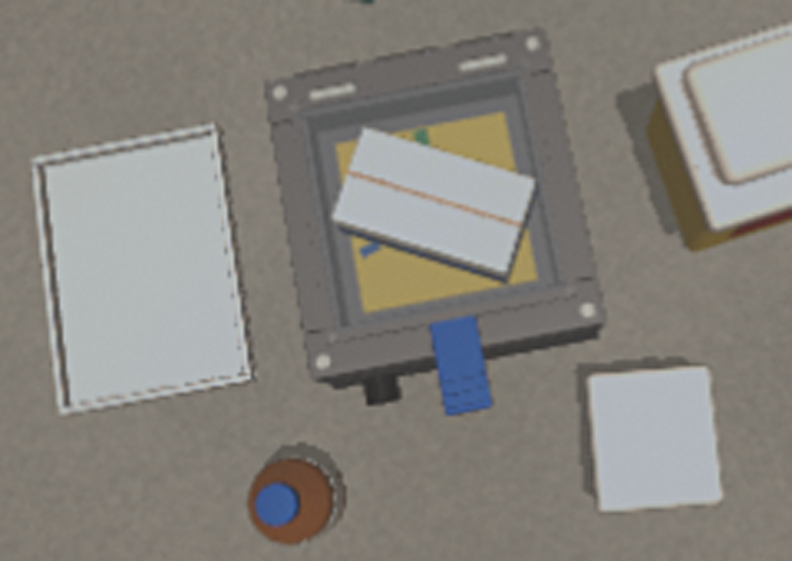

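View pics/c2.png

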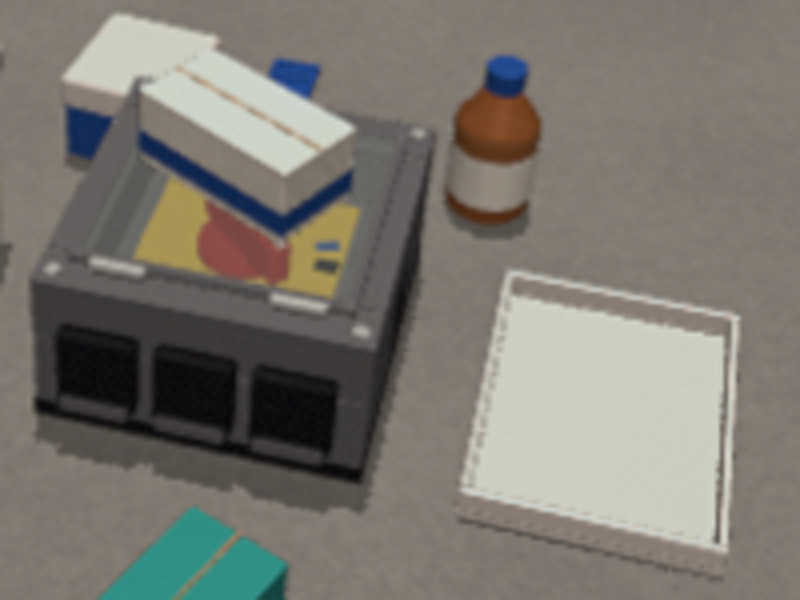

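The crops confirm the carton: white, blue band, resting on the clear window, with top corners at c1 (365,128), (537,180), (503,277) and (335,214). I'll triangulate from the two views.

```bash
python3 - <<'E'
from h import *
np.set_printoptions(precision=1,suppress=True)
ct,cs=get_calibration("top"),get_calibration("scene")
T=lambda p:(165+(p[0]+.5)/3.3-.5,135+(p[1]+.5)/3.3-.5)
S=lambda p:(270+(p[0]+.5)/4-.5,150+(p[1]+.5)/4-.5)
def t(n,a,b):
    x,e=tri([ray(ct,*T(a)),ray(cs,*S(b))]); print(n,x,np.array(e)); return x
u=[t("screwRR",(532,43),(52,268)),t("screwRL",(280,92),(362,331)),t("screwFL",(323,361),(418,132))]
c=[t("carton+x",(365,128),(285,178)),t("c+y",(335,214),(355,130)),t("c-x",(503,277),(215,55)),t("c-y",(537,180),(140,90))]
tr=[t("tray",a,b) for a,b in [((33,160),(725,548)),((215,125),(462,492)),((252,378),(510,272)),((62,412),(738,318))]]
t("tabL",(445,414),(320,68));t("tabR",(492,406),(272,64))
print("carton",np.mean(c,0),[np.linalg.norm(c[i]-c[(i+1)%4]) for i in range(4)]);print("tray",np.mean(tr,0))
d=c[0]-c[1]+c[3]-c[2]; print("carton long yaw",np.arctan2(*( (c[0]-c[3]+c[1]-c[2])[1::-1])))
print("plane156 carton",np.mean([plane(ct,*T(p),160) for p in[(365,128),(537,180),(503,277),(335,214)]],0))
pt=[plane(ct,*T(p),105) for p in[(532,43),(280,92),(323,361),(588,310)]]
print("unit",np.array(pt),np.mean(pt,0)); a=pt[0]-pt[3]+pt[1]-pt[2];b=pt[1]-pt[0]+pt[2]-pt[3];print("yaw",np.arctan2(a[1],a[0]),np.arctan2(-b[0],b[1]))
q=[plane(ct,*T(p),20) for p in[(33,160),(215,125),(252,378),(62,412)]];a=q[0]-q[3]+q[1]-q[2];print("tray yaw",np.arctan2(a[1],a[0]),np.mean(q,0))
for n,p in [("bottle",(277,504)),("tipbox",(655,438))]: print(n,plane(ct,*T(p),110 if n=="bottle" else 66))
b=[plane(ct,u,v,164) for u,v in[(364,158),(413,142),(430,186),(380,205)]];print("bin",np.array(b),np.mean(b,0))
E
```

```text
screwRR [692.2   6.  106. ] [1.4 1.4]
screwRL [658.  172.5 105.8] [1.7 1.7]
screwFL [481.8 136.3 106.4] [1.3 1.3]
carton+x [620.  107.9 156.5] [1.7 1.7]
c+y [565.7 124.5 158.7] [2.4 2.4]
c-x [529.7  22.3 153.4] [1.2 1.2]
c-y [587.7   2.9 157.8] [1.8 1.8]
tray [631.8 372.9  20.2] [1.5 1.5]
tray [659.1 238.8  18. ] [1.9 1.9]
tray [474.7 203.   17. ] [2.8 2.8]
tray [448.8 338.1  16.9] [2.2 2.2]
tabL [449.8  58.3 107.7] [1.1 1.1]
tabR [455.4  28.6 104.3] [0.4 0.4]
carton [575.8  64.4 156.6] [np.float64(56.7590209783358), np.float64(108.53974438235554), np.float64(61.35840150069227), np.float64(109.84400606963942)]
tray [553.6 288.2  18. ]
carton long yaw 1.25208075579095
plane156 carton [575.8  62.6 160. ]
unit [[693.2   4.7 105. ]
 [658.9 171.  105. ]
 [482.4 135.3 105. ]
 [516.3 -31.7 105. ]] [587.7  69.8 105. ]
yaw 0.2014573463832169 0.20198675367112778
tray yaw 0.19820933358086973 [554.1 285.6  20. ]
bottle [393.7 159.8 110. ]
tipbox [437.2 -77.3  66. ]
bin [[ 651.5  -71.5  164. ]
 [ 686.  -171.2  164. ]
 [ 594.9 -200.8  164. ]
 [ 556.3 -101.2  164. ]] [ 622.2 -136.2  164. ]
```

```bash
cat > go.py <<'E'
import sys; from h import *
# usage: go.py x y z yaw [x y z yaw ...] -> tool-frame deltas from the present pose
np.set_printoptions(precision=3,suppress=True)
s=get_state(); p=s["ee_pos"]; M=R.from_euler("xyz",s["tool_rot"]); a=list(map(float,sys.argv[1:]))
print("t",round(s["t"],2),p,s["tool_rot"],"j7",s["joint_pos"][6],"op",s["opening"])
for i in range(0,len(a),4):
    T=R.from_euler("xyz",[np.pi,0,a[i+3]])
    print((M.inv()*T).as_rotvec()/np.pi,M.inv().apply(np.array(a[i:i+3])-p)/200)
E
python3 go.py 396 -221 235 0.83 576 63.5 235 1.252
```

```text
t 0.1 [ 216.362 -504.908  230.3  ] [-3.139  0.     0.405] j7 -0.027188672605504404 op 85.62621886239327
[-0.001 -0.    -0.135] [ 1.385 -0.951 -0.021]
[-0.001 -0.    -0.27 ] [ 2.772 -1.904 -0.019]
```

>>> drive_tool:
  rows:
    - [0, 0, -0.03, 0.25, -0.17, 0, 1]
    - [0, 0, -0.06, 0.5, -0.34, 0, 1]
    - [0, 0, -0.09, 0.75, -0.51, -0.01, 1]
    - [0, 0, -0.12, 1, -0.68, -0.02, 1]
    - [0, 0, -0.12, 1, -0.68, -0.02, 1]

```text
t: 0.72
ee_pos: [350.4, -296.1, 235.4]
tool_rot: [-3.141, -0.003, 0.794]
contact_force: [-0.1, -1.5, 0.5]
opening: 85.0
finger_force: 0.0
```

```bash
python3 go.py 576 63.5 235 1.252
```

```text
t 0.72 [ 350.38  -296.051  235.385] [-3.141 -0.003  0.794] j7 -0.13640488666197106 op 84.95408365926428
[ 0.    -0.001 -0.146] [ 2.073 -0.456  0.008]
```

>>> drive_tool:
  rows:
    - [0, 0, -0.04, 0.28, -0.06, 0, 1]
    - [0, 0, -0.08, 0.55, -0.12, 0, 1]
    - [0, 0, -0.1, 0.8, -0.18, 0, 1]
    - [0, 0, -0.14, 1, -0.22, 0, 1]
    - [0, 0, -0.145, 1, -0.22, 0, 1]

```text
t: 1.35
ee_pos: [459.0, -126.6, 234.9]
tool_rot: [-3.141, -0.002, 1.244]
contact_force: [0.0, -0.6, 0.5]
opening: 85.5
finger_force: 0.0
```

```bash
python3 go.py 576 63.5 235 1.252
```

```text
t 1.35 [ 459.019 -126.582  234.947] [-3.141 -0.002  1.244] j7 -0.16328033452275093 op 85.47546308041025
[-0.    -0.001 -0.003] [1.088 0.249 0.002]
```

>>> drive_tool:
  rows:
    - [0, 0, 0, 0.27, 0.06, 0, 1]
    - [0, 0, 0, 0.54, 0.12, 0, 1]
    - [0, 0, 0, 0.8, 0.18, 0, 1]
    - [0, 0, 0, 1, 0.25, 0, 1]
    - [0, 0, 0, 1, 0.25, 0, 1]

```text
t: 1.98
ee_pos: [571.2, 44.9, 234.1]
tool_rot: [-3.14, -0.001, 1.24]
contact_force: [-1.1, -0.6, -0.5]
opening: 85.3
finger_force: 0.0
```

```bash
python3 - <<'E'
from h import *
c=get_calibration("wrist"); im=snap("wrist","w1.png"); print(c)
for z in (157,):
  for p in [(620,107.9,z),(565.7,124.5,z),(529.7,22.3,z),(587.7,2.9,z)]: print(proj(c,p))
E
python3 go.py 576 63.5 235 1.252 576 63.5 130 1.252
```

```text
{'vfov': 67.38597023129444, 'cx': 318.88703174965195, 'cy': 201.88279315753508, 'k1': -0.018045126833913537, 'rvec': array([-2.84379014,  0.47340404,  0.06483812]), 'tvec': array([-525.38224325,  186.96928368,  440.4875316 ])}
[355.87762652 109.15506432]
[274.89943126 111.99315831]
[278.87182088 254.22509349]
[355.88666786 253.76327634]
t 2.02 [570.588  42.092 234.208] [-3.14   0.002  1.237] j7 -0.5920494195498558 op 84.88774872512485
[-0.     0.    -0.005] [ 0.11  -0.01  -0.004]
[-0.     0.    -0.005] [ 0.111 -0.009  0.521]
```

View pics/w1.png

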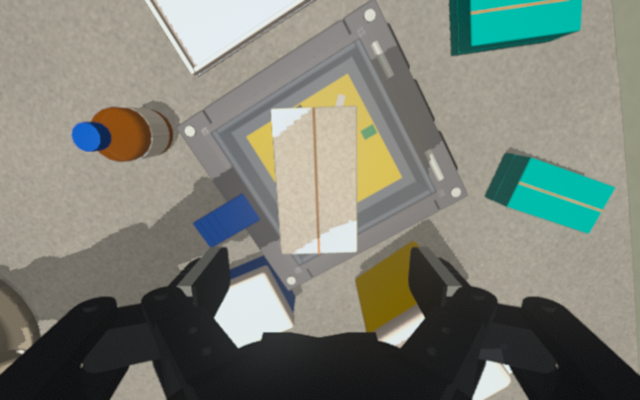

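The wrist view shows the carton top at (271,108)–(357,252), matching the prediction, midway between the fingers. Descending.

>>> drive_tool:
  rows:
    - [0, 0, -0.005, 0.11, -0.01, 0, 1]
    - [0, 0, -0.005, 0.11, -0.01, 0.2, 1]
    - [0, 0, -0.005, 0.11, -0.01, 0.38, 1]
    - [0, 0, -0.005, 0.11, -0.01, 0.5, 1]
    - [0, 0, -0.005, 0.11, -0.01, 0.54, 1]

```text
t: 2.65
ee_pos: [574.5, 63.5, 125.7]
tool_rot: [-3.139, 0.002, 1.252]
contact_force: [0.5, 1.2, 0.0]
opening: 85.4
finger_force: 0.0
```

>>> drive_tool:
  rows:
    - [0, 0, 0, 0, 0, 0, 1]
    - [0, 0, 0, 0, 0, 0, 0.4]
    - [0, 0, 0, 0, 0, 0, 0.4]
    - [0, 0, 0, 0, 0, 0, 0.4]
    - [0, 0, 0, 0, 0, 0, 0.4]

```text
t: 3.28
ee_pos: [577.0, 64.8, 129.1]
tool_rot: [3.139, -0.001, 1.253]
contact_force: [-0.2, -0.3, 6.3]
opening: 58.9
finger_force: 65.0
```

```bash
python3 go.py 576 63.5 185 1.252 553.8 287 215 0.2 
```

```text
t 3.27 [576.963  64.765 129.147] [ 3.139 -0.001  1.253] j7 -0.6573290725375335 op 58.9270405465904
[ 0.001 -0.     0.   ] [-0.007 -0.002 -0.279]
[ 0.001 -0.001  0.335] [ 1.02  -0.456 -0.429]
```

>>> drive_tool:
  rows:
    - [0, 0, 0, 0, 0, -0.2, 0.4]
    - [0, 0, 0.05, 0.15, -0.06, -0.35, 0.4]
    - [0, 0, 0.1, 0.4, -0.18, -0.4, 0.4]
    - [0, 0, 0.15, 0.65, -0.29, -0.4, 0.4]
    - [0, 0, 0.2, 0.9, -0.4, -0.4, 0.4]

```text
t: 3.9
ee_pos: [555.8, 261.7, 207.1]
tool_rot: [3.141, 0.0, 0.619]
contact_force: [1.0, -0.0, -1.4]
opening: 58.9
finger_force: 65.2
```

```bash
python3 go.py 553.8 287 150 0.2  553.8 287 24 0.2
```

```text
t 3.9 [555.781 261.727 207.146] [3.141 0.    0.619] j7 -1.5674028187968607 op 58.88950446654099
[ 0.    -0.     0.133] [ 0.065 -0.109  0.286]
[ 0.    -0.     0.133] [ 0.065 -0.109  0.916]
```

>>> drive_tool:
  rows:
    - [0, 0, 0.05, 0.065, -0.109, 0.1, 0.4]
    - [0, 0, 0.1, 0.065, -0.109, 0.35, 0.4]
    - [0, 0, 0.133, 0.065, -0.109, 0.55, 0.4]
    - [0, 0, 0.133, 0.065, -0.109, 0.75, 0.4]
    - [0, 0, 0.133, 0.065, -0.109, 0.85, 0.4]

```text
t: 4.53
ee_pos: [551.8, 284.3, 33.8]
tool_rot: [3.14, 0.005, 0.207]
contact_force: [-0.1, -0.4, -1.6]
opening: 58.9
finger_force: 65.2
```

>>> drive_tool:
  rows:
    - [0, 0, 0, 0, 0, 0.02, 0.4]
    - [0, 0, 0, 0, 0, 0.03, 0.4]
    - [0, 0, 0, 0, 0, 0.05, 0.4]
    - [0, 0, 0, 0, 0, 0.06, 0.4]
    - [0, 0, 0, 0, 0, 0.06, 0.4]

```text
t: 5.15
ee_pos: [554.0, 285.7, 25.6]
tool_rot: [-3.142, -0.0, 0.207]
contact_force: [0.9, -0.3, -1.0]
opening: 58.8
finger_force: 65.1
```

>>> drive_tool:
  rows:
    - [0, 0, 0, 0, 0, 0.01, 0.4]
    - [0, 0, 0, 0, 0, 0.015, 0.4]
    - [0, 0, 0, 0, 0, 0.015, 0.4]
    - [0, 0, 0, 0, 0, 0.015, 0.95]
    - [0, 0, 0, 0, 0, 0.015, 0.95]

```text
t: 5.78
ee_pos: [554.0, 285.8, 22.3]
tool_rot: [-3.141, -0.0, 0.207]
contact_force: [-0.9, 0.6, -0.5]
opening: 81.2
finger_force: 0.0
```

>>> drive_tool:
  rows:
    - [0, 0, 0, 0, 0, 0, 0.95]
    - [0, 0, 0, 0, 0, -0.1, 0.95]
    - [0, 0, 0, 0, 0, -0.4, 0.95]
    - [0, 0, 0, 0, 0, -0.7, 0.95]
    - [0, 0, 0, 0, 0, -0.9, 0.95]

```text
t: 6.4
ee_pos: [554.7, 286.5, 205.8]
tool_rot: [-3.14, -0.004, 0.207]
contact_force: [-0.2, 0.4, -1.4]
opening: 81.4
finger_force: 0.0
```

```bash
python3 - <<'E'
from h import *
c=get_calibration("wrist");im=snap("wrist","w2.png")
t=capture("top");cv2.imwrite("pics/t2.png",t[:,:,::-1])
a=cv2.resize(t[150:290,160:400],(600,350))[:,:,::-1]; b=cv2.resize(im[:,:,::-1],(400,250)); 
o=np.zeros((600,600,3),np.uint8);o[:350]=a;o[350:,:400]=b;cv2.imwrite("pics/m2.png",o)
E
python3 go.py 468 45.4 200 0.2  468 45.4 90 0.2
```

```text
t 6.5 [556.8   287.914 208.755] [-3.138 -0.012  0.207] j7 -1.9873624268185017 op 81.21776977591648
[-0.001 -0.004  0.002] [-0.684  1.096  0.032]
[-0.001 -0.004  0.002] [-0.691  1.098  0.582]
```

View pics/m2.png

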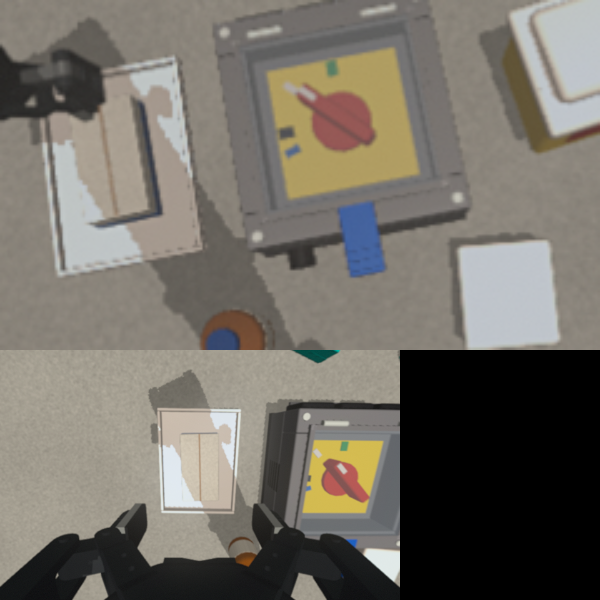

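The composite shows the carton lying flat in the tray, and the window is clear. In it the handle is tripped, at (341,122). Moving to the tab.

>>> drive_tool:
  rows:
    - [0, 0, 0, -0.16, 0.26, 0, 0.6]
    - [0, 0, 0, -0.32, 0.52, 0, 0.6]
    - [0, 0, 0, -0.48, 0.78, 0, 0.6]
    - [0, 0, 0, -0.62, 1, 0, 0.6]
    - [0, 0, 0, -0.62, 1, 0, 0.6]

```text
t: 7.12
ee_pos: [472.1, 58.7, 201.3]
tool_rot: [3.139, 0.003, 0.198]
contact_force: [-0.2, 0.3, 0.0]
opening: 51.3
finger_force: 0.0
```

```bash
python3 - <<'E'
from h import *
ct,cs=get_calibration("top"),get_calibration("scene")
t=cv2.imread("pics/t2.png");s=capture("scene")[:,:,::-1]
for n,im,c in(("top",t,ct),("scene",s,cs)):
    h=cv2.cvtColor(np.ascontiguousarray(im),cv2.COLOR_BGR2HSV)
    m=cv2.inRange(h,(100,120,60),(125,255,255)); k,l,st,ce=cv2.connectedComponentsWithStats(m)
    print(n,[(tuple(st[i]),ce[i].round(1)) for i in range(1,k) if st[i][4]>25])
    m=cv2.inRange(h,(0,90,60),(8,255,255))|cv2.inRange(h,(172,90,60),(180,255,255)); k,l,st,ce=cv2.connectedComponentsWithStats(m)
    print([(tuple(st[i]),ce[i].round(1),plane(c,*ce[i],80)) for i in range(1,k) if st[i][4]>60])
# foot centre check from top: expected axis
print(proj(ct,(587.5,69.8,72)), plane(ct,160+341/2.5,150+122/2.5,72))
for x in (-100,-138): 
  for y in(-15,15):
    print("tab",proj(ct,(587.5+x*.98-y*.2,69.8+x*.2+y*.98,110)))
E
python3 go.py 468 45.4 200 0.2  468 45.4 90 0.2
```

```text
top [((np.int32(296), np.int32(231), np.int32(18), np.int32(30), np.int32(377)), array([304.2, 245.4])), ((np.int32(243), np.int32(282), np.int32(12), np.int32(12), np.int32(109)), array([248.5, 287.3]))]
[((np.int32(279), np.int32(187), np.int32(31), np.int32(23), np.int32(428)), array([295.9, 197.8]), array([586.14845142,  69.86980825,  80.        ]))]
scene [((np.int32(37), np.int32(0), np.int32(22), np.int32(5), np.int32(59)), array([50.1,  1.3])), ((np.int32(71), np.int32(0), np.int32(32), np.int32(8), np.int32(144)), array([82.2,  2.4])), ((np.int32(112), np.int32(25), np.int32(7), np.int32(74), np.int32(292)), array([114.9,  60.8])), ((np.int32(0), np.int32(46), np.int32(5), np.int32(13), np.int32(42)), array([ 1.4, 53.3])), ((np.int32(334), np.int32(165), np.int32(15), np.int32(14), np.int32(145)), array([341.5, 171.5])), ((np.int32(392), np.int32(164), np.int32(10), np.int32(10), np.int32(80)), array([396.2, 168.4])), ((np.int32(287), np.int32(177), np.int32(11), np.int32(12), np.int32(89)), array([291. , 182.2])), ((np.int32(406), np.int32(262), np.int32(27), np.int32(10), np.int32(112)), array([419.2, 266.5]))]
[((np.int32(320), np.int32(194), np.int32(22), np.int32(27), np.int32(363)), array([329.2, 208.8]), array([591.67281762,  72.2007613 ,  80.        ]))]
[296.18057264 197.86570066] [585.39070496  69.26568343  72.        ]
tab [310.56372183 239.51777041]
tab [296.2931836  242.27908546]
tab [314.01892964 257.76548964]
tab [299.62064358 260.55522553]
t 7.17 [472.843  62.234 201.613] [3.141 0.001 0.202] j7 -1.5932344295772722 op 51.35875999394016
[0.    0.    0.001] [-0.041  0.078  0.008]
[0.    0.    0.001] [-0.04   0.077  0.558]
```

>>> drive_tool:
  rows:
    - [0, 0, 0, -0.04, 0.078, 0.1, 0.6]
    - [0, 0, 0, -0.04, 0.078, 0.25, 0.6]
    - [0, 0, 0, -0.04, 0.078, 0.25, 0.6]
    - [0, 0, 0, -0.04, 0.078, 0.25, 0.6]
    - [0, 0, 0, -0.04, 0.078, 0.25, 0.6]

```text
t: 7.8
ee_pos: [470.1, 48.5, 153.5]
tool_rot: [-3.142, -0.003, 0.208]
contact_force: [-0.3, 0.3, 0.0]
opening: 51.4
finger_force: 0.0
```

```bash
python3 go.py 468 45.4 93 0.2
```

```text
t 7.8 [470.108  48.517 153.466] [-3.142 -0.003  0.208] j7 -1.5685948680596824 op 51.38037057252532
[-0.    -0.001  0.003] [-0.014  0.013  0.302]
```

>>> drive_tool:
  rows:
    - [0, 0, 0.003, -0.014, 0.013, 0.1, 0.6]
    - [0, 0, 0.003, -0.014, 0.013, 0.25, 0.6]
    - [0, 0, 0.003, -0.014, 0.013, 0.32, 0.6]
    - [0, 0, 0.003, -0.014, 0.013, 0.32, 0.1]
    - [0, 0, 0.003, -0.014, 0.013, 0.32, 0.1]

```text
t: 8.43
ee_pos: [465.9, 47.0, 88.8]
tool_rot: [-3.139, 0.001, 0.199]
contact_force: [-2.1, 3.8, -0.5]
opening: 28.8
finger_force: 59.1
```

>>> drive_tool:
  rows:
    - [0, 0, 0, 0, 0, 0, 0.1]
    - [0, 0, 0, 0, 0, 0, 0.1]
    - [0, 0, 0, 0, 0, 0, 0.1]
    - [0, 0, 0, 0, 0, 0, 0.1]
    - [0, 0, 0, 0, 0, 0, 0.1]

```text
t: 9.05
ee_pos: [465.9, 47.0, 88.8]
tool_rot: [-3.139, 0.001, 0.199]
contact_force: [-2.7, 4.7, -2.5]
opening: 28.8
finger_force: 59.2
```

```bash
cat > arc.py <<'E'
# deltas along the window's arc (tool pointing down) from the present pose: arc.py now_angle angle...
import sys; from h import *
np.set_printoptions(precision=3,suppress=True)
s=get_state(); M=R.from_euler("xyz",s["tool_rot"]); a=list(map(float,sys.argv[1:])); print(s["ee_pos"],s["tool_rot"],s["contact_force"],s["opening"],s["finger_force"],"t",s["t"])
P=lambda h:np.array([-204*np.cos(h)*np.cos(.201),-204*np.cos(h)*np.sin(.201),204*np.sin(h)])
for h in a[1:]: print(h,M.inv().apply(P(h)-P(a[0]))/200)
E
python3 arc.py 0 .15 .35 .6 .85 1.1 1.35 1.6
```

```text
[465.866  46.981  88.782] [-3.139  0.001  0.199] [-2.681  4.684 -2.531] 28.7644799087473 59.15630042552948 t 9.05
0.15 [ 0.011 -0.    -0.152]
0.35 [ 0.062 -0.001 -0.35 ]
0.6 [ 0.178 -0.002 -0.576]
0.85 [ 0.346 -0.003 -0.767]
1.1 [ 0.557 -0.004 -0.909]
1.35 [ 0.796 -0.004 -0.996]
1.6 [ 1.049 -0.005 -1.02 ]
```

>>> drive_tool:
  rows:
    - [0, 0, 0, 0.01, 0, -0.15, 0.1]
    - [0, 0, 0, 0.06, 0, -0.35, 0.1]
    - [0, 0, 0, 0.178, 0, -0.576, 0.1]
    - [0, 0, 0, 0.346, 0, -0.767, 0.1]
    - [0, 0, 0, 0.346, 0, -0.767, 0.1]

```text
t: 9.68
ee_pos: [537.3, 61.6, 245.3]
tool_rot: [-3.138, -0.007, 0.201]
contact_force: [-1.4, 4.6, 1.2]
opening: 28.7
finger_force: 65.5
```

```bash
python3 arc.py .85 1.05 1.25 1.45 1.65 1.7
```

```text
[537.28   61.583 245.252] [-3.138 -0.007  0.201] [-1.448  4.601  1.219] 28.73126721589211 65.46573400497437 t 9.675
1.05 [ 0.166 -0.    -0.117]
1.25 [ 0.353 -0.001 -0.199]
1.45 [ 0.552 -0.001 -0.242]
1.65 [ 0.756 -0.001 -0.245]
1.7 [ 0.806 -0.001 -0.24 ]
```

>>> drive_tool:
  rows:
    - [0, 0, 0, 0.166, 0, -0.117, 0.1]
    - [0, 0, 0, 0.353, 0, -0.199, 0.1]
    - [0, 0, 0, 0.552, 0, -0.242, 0.1]
    - [0, 0, 0, 0.72, 0, -0.245, 0.1]
    - [0, 0, 0, 0.72, 0, -0.245, 0.1]

```text
t: 10.3
ee_pos: [676.3, 89.9, 292.0]
tool_rot: [-3.137, -0.001, 0.201]
contact_force: [-1.9, 4.2, 3.2]
opening: 28.1
finger_force: 70.7
```

>>> drive_tool:
  rows:
    - [0, 0, 0, 0, 0, 0, 0.1]
    - [0, 0, 0, 0, 0, 0, 0.6]
    - [0, 0, 0, 0, 0, 0, 0.6]
    - [0, 0, 0, 0, 0, -0.2, 0.6]
    - [0, 0, 0, 0, 0, -0.4, 0.6]

```text
t: 10.92
ee_pos: [675.6, 84.5, 371.3]
tool_rot: [3.14, 0.001, 0.195]
contact_force: [0.0, -0.6, 0.1]
opening: 51.4
finger_force: 0.0
```

```bash
python3 - <<'E'
from h import *
s=capture("scene")[:,:,::-1];t=capture("top")[:,:,::-1]
o=np.hstack([cv2.resize(s[60:300,230:430],(500,600)),cv2.resize(t[100:300,210:310],(300,600))]);cv2.imwrite("pics/m3.png",o)
E
python3 go.py 540 60 340 0.2 587 69.6 200 0.97 587 69.6 77 .97
```

```text
t 11.03 [677.446  85.27  376.524] [ 3.14  -0.011  0.195] j7 -1.591318869538958 op 51.30797931722
[ 0.    -0.003 -0.002] [-0.701 -0.009  0.175]
[ 0.002 -0.003 -0.247] [-0.468 -0.012  0.878]
[ 0.002 -0.003 -0.247] [-0.475 -0.013  1.493]
```

View pics/m3.png

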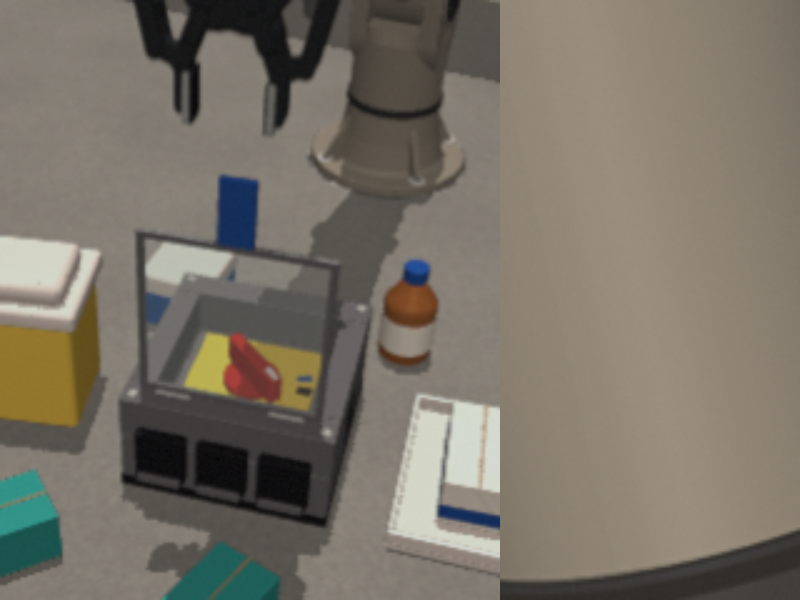

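The view shows the window upright with the tab at (238,210), the handle still tripped, and the bystanders undisturbed. I'll check the wrist camera's offset before working close to the window.

```bash
python3 - <<'E'
from h import *
s=get_state();c=get_calibration("wrist");o,d=ray(c,320,200);M=R.from_euler("xyz",s["tool_rot"])
print(M.inv().apply(o-s["ee_pos"]),M.inv().apply(d))
E
python3 go.py 540 60 372 0.2 560 64 250 0.97
```

```text
[  66.38840669   -1.27036993 -141.98010988] [-0.25394616  0.0034052   0.96721236]
t 11.03 [677.446  85.27  376.524] [ 3.14  -0.011  0.195] j7 -1.591318869538958 op 51.30797931722
[ 0.    -0.003 -0.002] [-0.699 -0.009  0.015]
[ 0.002 -0.003 -0.247] [-0.603 -0.01   0.626]
```

>>> drive_tool:
  rows:
    - [0, 0, 0, 0, 0, 0.2, 0.6]
    - [0, 0, 0, 0, 0, 0.4, 0.6]
    - [0, 0, 0, 0, 0, 0.4, 0.6]
    - [0, 0, 0, 0, 0, 0.4, 0.1]
    - [0, 0, 0, 0, 0, 0.4, 0.1]

```text
t: 11.65
ee_pos: [675.8, 89.8, 292.6]
tool_rot: [-3.137, -0.002, 0.201]
contact_force: [-2.4, 4.7, -2.1]
opening: 28.8
finger_force: 60.1
```

>>> drive_tool:
  rows:
    - [0, 0, 0, 0, 0, 0, 0.1]
    - [0, 0, 0, 0.09, 0, 0.01, 0.1]
    - [0, 0, 0, 0.18, 0, 0.024, 0.1]
    - [0, 0, 0, 0.18, 0, 0.024, 0.1]
    - [0, 0, 0, 0.18, 0, 0.024, 0.6]

```text
t: 12.28
ee_pos: [712.5, 93.6, 288.1]
tool_rot: [3.141, -0.005, 0.198]
contact_force: [0.5, 0.4, 0.3]
opening: 45.3
finger_force: 0.0
```

>>> drive_tool:
  rows:
    - [0, 0, 0, 0, 0, 0, 0.6]
    - [0, 0, 0, 0, 0, -0.2, 0.6]
    - [0, 0, 0, 0, 0, -0.4, 0.6]
    - [0, 0, 0, -0.3, 0, -0.4, 0.5]
    - [0, 0, 0, -0.6, 0, -0.4, 0.5]

```text
t: 12.9
ee_pos: [605.0, 70.5, 365.9]
tool_rot: [3.141, -0.004, 0.195]
contact_force: [0.4, -0.5, 1.5]
opening: 42.9
finger_force: 0.0
```

```bash
python3 go.py 555 63 300 0.5 587 69.6 200 0.97
```

```text
t 12.9 [605.02   70.515 365.875] [ 3.141 -0.004  0.195] j7 -1.5957468217764093 op 42.88603853439926
[ 0.    -0.001 -0.097] [-0.254 -0.012  0.328]
[ 0.001 -0.001 -0.247] [-0.092 -0.013  0.829]
```

>>> drive_tool:
  rows:
    - [0, 0, -0.055, -0.04, 0, 0.2, 0.5]
    - [0, 0, -0.11, -0.04, -0.01, 0.45, 0.5]
    - [0, 0, -0.165, -0.04, -0.01, 0.7, 0.5]
    - [0, 0, -0.22, -0.04, -0.01, 0.82, 0.5]
    - [0, 0, -0.247, -0.04, -0.01, 0.82, 0.5]

```text
t: 13.52
ee_pos: [593.7, 70.1, 200.0]
tool_rot: [-3.14, 0.004, 0.975]
contact_force: [0.4, -0.0, 1.5]
opening: 42.7
finger_force: 0.0
```

```bash
python3 - <<'E'
from h import *
s=get_state();c=get_calibration("wrist");im=snap("wrist","w4.png")
print(s["ee_pos"],s["tool_rot"])
h=cv2.cvtColor(im,cv2.COLOR_RGB2HSV);m=cv2.inRange(h,(0,110,60),(8,255,255))|cv2.inRange(h,(172,110,60),(180,255,255))
k,l,st,ce=cv2.connectedComponentsWithStats(m);i=1+st[1:,4].argmax();print(st[i],plane(c,*ce[i],85))
print(proj(c,(587,69.7,100)),proj(c,(587,69.7,72)))
for a in(.785,):
  d=1.772-a;[print(r,proj(c,(587+r*np.cos(d),69.7+r*np.sin(d),100))) for r in(42,-34)]
cv2.imwrite("pics/w4.png",cv2.resize(im[:,:,::-1],(800,500)))
E
python3 go.py 587 69.6 77 .97
```

```text
[593.65535994  70.09553323 199.968366  ] [-3.13974741  0.00373242  0.97510066]
[306 156  10  21  33] [600.41188328  97.6588371   85.        ]
[313.34416131 208.3861887 ] [313.9391662  199.82661286]
42 [312.49438451 158.27228999]
-34 [313.9829542  245.83821387]
t 13.57 [594.652  70.397 201.415] [3.141 0.002 0.976] j7 -0.8857717628353264 op 42.43050950687601
[0.    0.001 0.002] [-0.024 -0.03   0.622]
```

View pics/w4.png

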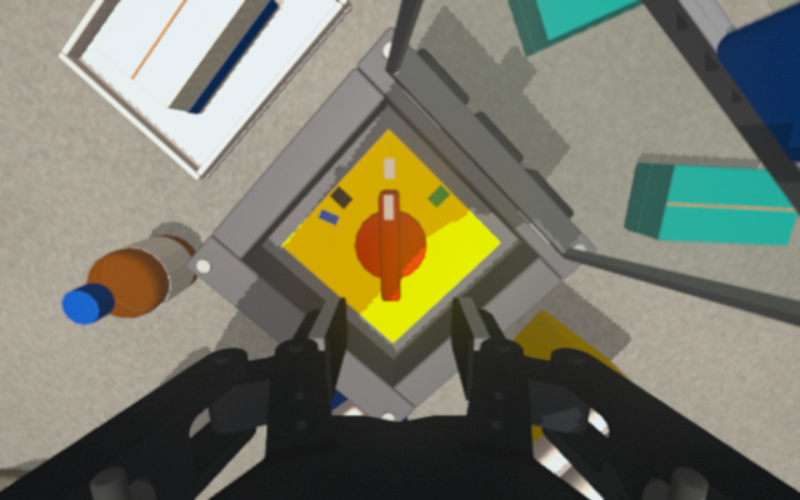

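The view (scaled by 1.25) shows the handle bar from (389,191) to (391,300), tripped, and the window tilted well back. I'll fix the axis more precisely from this view.

```bash
python3 - <<'E'
from h import *
c=get_calibration("wrist")
q=[plane(c,u/1.25,v/1.25,105) for u,v in[(388,50),(580,248),(388,418),(203,266)]];print(np.array(q).round(1),np.mean(q,0))
a,b=[plane(c,u/1.25,v/1.25,100) for u,v in[(389,192),(391,300)]];print(a,b,np.linalg.norm(a-b),a+(b-a)*42/76,np.arctan2(*(a-b)[1::-1]))
f=plane(c,390.5/1.25,245/1.25,72);print("foot",f)
# shadow-free re-check: combine rays with top view foot
ct=get_calibration("top");x=tri([ray(c,390.5/1.25,245/1.25),ray(ct,160+341/2.5,150+122/2.5)]);print(x)
E
python3 go.py 588 71 77 .985
```

```text
[[658.5 176.6 105. ]
 [696.6   8.5 105. ]
 [517.1 -29.4 105. ]
 [482.2 138.3 105. ]] [588.62168726  73.50624235 105.        ]
[612.52773727 108.68314169 100.        ] [571.47007678  46.30347315 100.        ] 74.67900998568558 [589.83797752  74.21016697 100.        ] 0.988685317494817
foot [589.02949454  73.63119016  72.        ]
(array([587.43417811,  70.7299634 ,  59.6012402 ]), [np.float64(0.6096088306482097), np.float64(0.6096088306480888)])
t 13.57 [594.652  70.397 201.415] [3.141 0.002 0.976] j7 -0.8857717628353264 op 42.43050950687601
[ 0.     0.001 -0.003] [-0.015 -0.029  0.622]
```

>>> drive_tool:
  rows:
    - [0, 0, -0.003, -0.009, -0.031, 0.1, 0.5]
    - [0, 0, -0.003, -0.009, -0.031, 0.3, 0.5]
    - [0, 0, -0.003, -0.009, -0.031, 0.4, 0.5]
    - [0, 0, -0.003, -0.009, -0.031, 0.4, 0.5]
    - [0, 0, -0.003, -0.009, -0.031, 0.4, 0.5]

```text
t: 14.2
ee_pos: [590.1, 73.9, 123.8]
tool_rot: [3.139, -0.002, 0.982]
contact_force: [-0.5, -0.4, 0.2]
opening: 42.7
finger_force: 0.0
```

```bash
python3 go.py 588.3 72.3 77 .987
```

```text
t 14.2 [590.077  73.904 123.837] [ 3.139 -0.002  0.982] j7 -0.9112521790174747 op 42.70221548739872
[ 0.001 -0.001 -0.002] [-0.012 -0.004  0.234]
```

>>> drive_tool:
  rows:
    - [0, 0, -0.002, -0.01, -0.004, 0.1, 0.5]
    - [0, 0, -0.002, -0.01, -0.004, 0.2, 0.5]
    - [0, 0, -0.002, -0.01, -0.004, 0.234, 0.5]
    - [0, 0, -0.002, -0.01, -0.004, 0.234, 0.5]
    - [0, 0, -0.002, -0.01, -0.004, 0.234, 0.0]

```text
t: 14.82
ee_pos: [587.9, 73.1, 76.6]
tool_rot: [3.14, -0.002, 0.989]
contact_force: [0.1, -0.4, 0.5]
opening: 25.6
finger_force: 0.0
```

>>> drive_tool:
  rows:
    - [0, 0, 0, 0, 0, 0, 0]
    - [0, 0, 0, 0, 0, 0, 0]
    - [0, 0, 0, 0, 0, 0, 0]
    - [0, 0, 0, 0, 0, 0, 0]
    - [0, 0, 0, 0, 0, 0, 0]

```text
t: 15.45
ee_pos: [587.8, 73.1, 76.5]
tool_rot: [3.14, -0.001, 0.989]
contact_force: [-0.2, -0.1, 5.9]
opening: 12.7
finger_force: 60.4
```

>>> drive_tool:
  rows:
    - [0, 0, -0.04, 0, 0, 0, 0]
    - [0, 0, -0.08, 0, 0, 0, 0]
    - [0, 0, -0.12, 0, 0, 0, 0]
    - [0, 0, -0.16, 0, 0, 0, 0]
    - [0, 0, -0.2, 0, 0, 0, 0]

```text
t: 16.08
ee_pos: [586.9, 73.3, 76.6]
tool_rot: [3.141, -0.0, 1.622]
contact_force: [-1.7, -0.2, 7.7]
opening: 12.6
finger_force: 60.7
```

>>> drive_tool:
  rows:
    - [0, 0, -0.04, 0, 0, 0, 0]
    - [0, 0, -0.08, 0, 0, 0, 0]
    - [0, 0, -0.12, 0, 0, 0, 0]
    - [0, 0, -0.15, 0, 0, 0, 0]
    - [0, 0, -0.15, 0, 0, 0, 0]

```text
t: 16.7
ee_pos: [586.2, 73.1, 76.5]
tool_rot: [-3.141, -0.001, 2.088]
contact_force: [-3.5, -0.4, 8.2]
opening: 13.0
finger_force: 61.0
```

```bash
python3 go.py 588.3 72.3 77 2.18; python3 -c "
from h import *
print(get_state()['moment'])"
```

```text
t 16.7 [586.238  73.09   76.532] [-3.141 -0.001  2.088] j7 0.05118485797835883 op 13.011482839398694
[-0.    -0.    -0.029] [-0.009  0.007 -0.002]
[-0.10339661  0.90704258 -0.19101316]
```

>>> drive_tool:
  rows:
    - [0, 0, -0.01, 0, 0, 0, 0]
    - [0, 0, -0.02, 0, 0, 0, 0]
    - [0, 0, -0.025, 0, 0, 0, 0]
    - [0, 0, -0.025, 0, 0, 0, 0]
    - [0, 0, -0.025, 0, 0, 0, 0]

```text
t: 17.32
ee_pos: [586.2, 73.0, 76.6]
tool_rot: [-3.141, -0.002, 2.162]
contact_force: [-4.4, -0.8, 9.0]
opening: 12.9
finger_force: 65.0
```

```bash
python3 -c "
from h import *
s=get_state();print(s['moment'],s['tool_rot'],s['contact_force'],s['opening'])
im=capture('wrist');cv2.imwrite('pics/w5.png',im[:,:,::-1])"
```

```text
[-0.06327064  0.87322865 -1.2017697 ] [-3.14081057e+00 -1.50575526e-03  2.16224002e+00] [-4.39922925 -0.78655771  8.97221093] 12.920803291752724
```

View pics/w5.png

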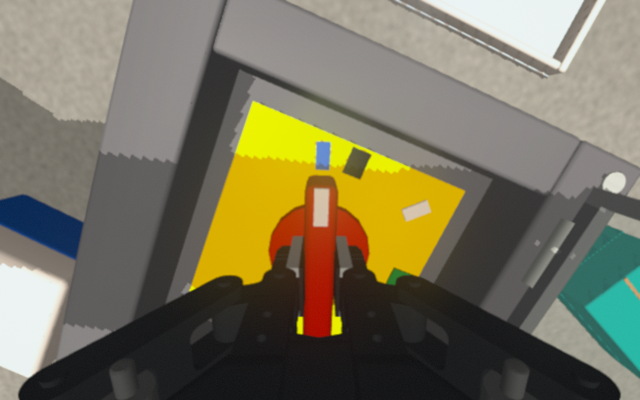

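The pointer at (321,207) lines up with the blue mark at (322,155), and the moment has jumped, so the handle is at its RESET stop. Now clockwise to ON.

>>> drive_tool:
  rows:
    - [0, 0, 0.04, 0, 0, 0, 0]
    - [0, 0, 0.09, 0, 0, 0, 0]
    - [0, 0, 0.14, 0, 0, 0, 0]
    - [0, 0, 0.19, 0, 0, 0, 0]
    - [0, 0, 0.24, 0, 0, 0, 0]

```text
t: 18.0
ee_pos: [587.2, 73.3, 76.5]
tool_rot: [3.14, -0.0, 1.409]
contact_force: [-0.5, -0.8, 5.9]
opening: 12.8
finger_force: 60.6
```

>>> drive_tool:
  rows:
    - [0, 0, 0.05, 0, 0, 0, 0]
    - [0, 0, 0.1, 0, 0, 0, 0]
    - [0, 0, 0.15, 0, 0, 0, 0]
    - [0, 0, 0.2, 0, 0, 0, 0]
    - [0, 0, 0.25, 0, 0, 0, 0]

```text
t: 18.62
ee_pos: [588.2, 72.6, 76.6]
tool_rot: [3.139, -0.002, 0.623]
contact_force: [0.5, -0.8, 4.6]
opening: 12.8
finger_force: 60.4
```

```bash
python3 go.py 588.3 72.3 77 .17; python3 -c "
from h import *
print(get_state()['moment'])"
```

```text
t 18.62 [588.225  72.613  76.571] [ 3.139 -0.002  0.623] j7 -1.2470741015613394 op 12.826405998998572
[ 0.001 -0.001  0.144] [-0.001  0.001 -0.002]
[-0.17664667 -0.04147808  0.15380207]
```

>>> drive_tool:
  rows:
    - [0, 0, 0.05, 0, 0, 0, 0]
    - [0, 0, 0.1, 0, 0, 0, 0]
    - [0, 0, 0.13, 0, 0, 0, 0]
    - [0, 0, 0.144, 0, 0, 0, 0]
    - [0, 0, 0.144, 0, 0, 0, 0]

```text
t: 19.25
ee_pos: [588.5, 72.0, 76.5]
tool_rot: [3.139, -0.003, 0.178]
contact_force: [1.2, -2.1, 5.8]
opening: 12.9
finger_force: 60.9
```

```bash
python3 go.py 588.3 72.3 77 .17; python3 -c "
from h import *
print(get_state()['moment'])"
```

```text
t 19.25 [588.48   72.031  76.536] [ 3.139 -0.003  0.178] j7 -1.6441741519949622 op 12.920835627253181
[ 0.001 -0.001  0.003] [-0.001 -0.001 -0.002]
[-0.50553884 -0.15660681  0.6811343 ]
```

>>> drive_tool:
  rows:
    - [0, 0, 0, 0, 0, 0, 0]
    - [0, 0, 0, 0, 0, 0, 0.5]
    - [0, 0, 0, 0, 0, 0, 0.5]
    - [0, 0, 0, 0, 0, -0.15, 0.5]
    - [0, 0, 0, 0, 0, -0.4, 0.55]

```text
t: 19.88
ee_pos: [584.3, 72.7, 153.2]
tool_rot: [-3.141, 0.007, 0.176]
contact_force: [0.9, 0.8, 0.1]
opening: 46.9
finger_force: 0.0
```

>>> drive_tool:
  rows:
    - [0, 0, 0, 0, 0, -0.25, 0.55]
    - [0, 0, 0, 0, 0, -0.5, 0.55]
    - [0, 0, 0, 0, 0, -0.75, 0.6]
    - [0, 0, 0, 0, 0, -1, 0.6]
    - [0, 0, 0, 0, 0, -1, 0.6]

```text
t: 20.5
ee_pos: [588.5, 73.8, 359.9]
tool_rot: [-3.141, -0.009, 0.176]
contact_force: [0.3, 0.4, -0.5]
opening: 51.3
finger_force: 0.0
```

```bash
python3 go.py 712.5 93.6 368 .2; python3 - <<'E'
from h import *
s=capture("scene")[:,:,::-1];w=capture("wrist")[:,:,::-1]
o=np.vstack([cv2.resize(s[120:290,250:470],(440,340)),cv2.resize(w,(440,260))]);cv2.imwrite("pics/m5.png",o)
E
```

```text
t 20.5 [588.461  73.763 359.854] [-3.141 -0.009  0.176] j7 -1.606943709814698 op 51.31740630642754
[-0.    -0.003 -0.008] [ 0.628  0.011 -0.035]
```

View pics/m5.png

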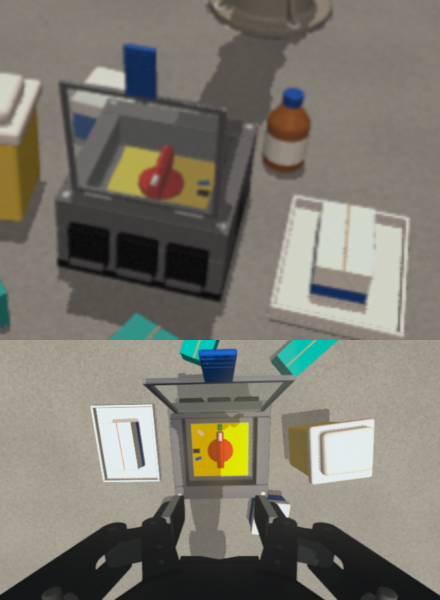

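The picture shows the handle on the green ON mark, the carton flat in the tray and the bystanders in place. Regripping the tab to shut the window.

>>> drive_tool:
  rows:
    - [0, 0, -0.004, 0.2, 0, -0.06, 0.6]
    - [0, 0, -0.008, 0.45, 0.01, -0.06, 0.6]
    - [0, 0, -0.008, 0.628, 0.011, -0.04, 0.6]
    - [0, 0, -0.008, 0.628, 0.011, -0.04, 0.6]
    - [0, 0, -0.008, 0.628, 0.011, -0.04, 0.6]

```text
t: 21.22
ee_pos: [710.1, 92.7, 361.4]
tool_rot: [-3.141, 0.004, 0.201]
contact_force: [-0.4, 0.6, 0.2]
opening: 51.1
finger_force: 0.0
```

```bash
python3 go.py 712.5 95.5 288 .2
```

```text
t 21.23 [710.129  92.653 361.395] [-3.141  0.004  0.201] j7 -1.5680537111756119 op 51.148949801853064
[-0.     0.001  0.   ] [ 0.016 -0.012  0.367]
```

>>> drive_tool:
  rows:
    - [0, 0, 0, 0.012, -0.012, 0.1, 0.6]
    - [0, 0, 0, 0.012, -0.012, 0.3, 0.6]
    - [0, 0, 0, 0.012, -0.012, 0.367, 0.6]
    - [0, 0, 0, 0.012, -0.012, 0.367, 0.1]
    - [0, 0, 0, 0.012, -0.012, 0.367, 0.1]

```text
t: 21.85
ee_pos: [711.1, 97.0, 291.2]
tool_rot: [-3.139, 0.001, 0.203]
contact_force: [-2.7, 2.7, -2.3]
opening: 28.6
finger_force: 59.4
```

>>> drive_tool:
  rows:
    - [0, 0, 0, 0, 0, 0, 0.1]
    - [0, 0, 0, 0, 0, 0, 0.1]
    - [0, 0, 0, 0, 0, 0, 0.1]
    - [0, 0, 0, 0, 0, 0, 0.1]
    - [0, 0, 0, 0, 0, 0, 0.1]

```text
t: 22.48
ee_pos: [712.6, 97.2, 290.9]
tool_rot: [-3.139, -0.001, 0.202]
contact_force: [-2.6, 4.7, 0.8]
opening: 28.8
finger_force: 59.5
```

```bash
python3 arc.py 1.795 1.6 1.4 1.2 1.0 .95
```

```text
[712.612  97.216 290.93 ] [-3.139 -0.001  0.202] [-2.601  4.687  0.803] 28.843565138967552 59.45088565349579 t 22.475
1.6 [-0.197 -0.    -0.025]
1.4 [-0.4   -0.001 -0.011]
1.2 [-0.596 -0.001  0.043]
1.0 [-0.778 -0.001  0.135]
0.95 [-0.82  -0.001  0.164]
```

>>> drive_tool:
  rows:
    - [0, 0, 0, -0.197, 0, -0.025, 0.1]
    - [0, 0, 0, -0.4, 0, -0.011, 0.1]
    - [0, 0, 0, -0.596, 0, 0.043, 0.1]
    - [0, 0, 0, -0.778, 0, 0.135, 0.1]
    - [0, 0, 0, -0.778, 0, 0.135, 0.1]

```text
t: 23.1
ee_pos: [557.2, 65.5, 264.1]
tool_rot: [-3.14, 0.0, 0.202]
contact_force: [-5.0, 4.2, 6.0]
opening: 28.5
finger_force: 63.5
```

```bash
python3 arc.py 1.0 .8 .6 .4 .2 .05 0
```

```text
[557.197  65.531 264.144] [-3.14   0.     0.202] [-4.967  4.169  5.982] 28.465329572886308 63.45019340515137 t 23.1
0.8 [-0.16   0.     0.127]
0.6 [-0.291  0.     0.282]
0.4 [-0.388  0.     0.461]
0.2 [-0.448  0.001  0.656]
0.05 [-0.467  0.001  0.807]
0.0 [-0.469  0.001  0.858]
```

>>> drive_tool:
  rows:
    - [0, 0, 0, -0.16, 0, 0.127, 0.1]
    - [0, 0, 0, -0.291, 0, 0.282, 0.1]
    - [0, 0, 0, -0.388, 0, 0.461, 0.1]
    - [0, 0, 0, -0.448, 0, 0.656, 0.1]
    - [0, 0, 0, -0.467, 0, 0.8, 0.1]

```text
t: 23.72
ee_pos: [467.3, 47.2, 102.8]
tool_rot: [-3.14, 0.0, 0.201]
contact_force: [-5.4, 4.9, 2.5]
opening: 28.1
finger_force: 58.8
```

>>> drive_tool:
  rows:
    - [0, 0, 0, 0, 0, 0.02, 0.1]
    - [0, 0, 0, 0, 0, 0.04, 0.1]
    - [0, 0, 0, 0, 0, 0.06, 0.1]
    - [0, 0, 0, 0, 0, 0.07, 0.1]
    - [0, 0, 0, 0, 0, 0.07, 0.1]

```text
t: 24.35
ee_pos: [466.7, 47.1, 91.1]
tool_rot: [-3.14, 0.004, 0.202]
contact_force: [-13.6, 3.3, 16.2]
opening: 28.2
finger_force: 60.4
```

>>> drive_tool:
  rows:
    - [0, 0, 0, 0, 0, 0, 0.6]
    - [0, 0, 0, 0, 0, 0, 0.6]
    - [0, 0, 0, 0, 0, -0.1, 0.6]
    - [0, 0, 0, 0, 0, -0.3, 0.6]
    - [0, 0, 0, 0, 0, -0.3, 0.0]

```text
t: 24.98
ee_pos: [472.7, 45.2, 152.3]
tool_rot: [3.14, -0.009, 0.199]
contact_force: [0.4, -0.1, -1.7]
opening: 34.1
finger_force: 0.0
```

>>> drive_tool:
  rows:
    - [0, 0, 0, 0, 0, 0, 0]
    - [0, 0, 0, 0, 0, 0, 0]
    - [0, 0, 0, 0, 0, 0, 0]
    - [0, 0, 0, 0, 0, 0.05, 0]
    - [0, 0, 0, 0, 0, 0.1, 0]

```text
t: 25.6
ee_pos: [468.4, 45.8, 127.8]
tool_rot: [-3.142, 0.001, 0.201]
contact_force: [-0.4, -0.3, -0.7]
opening: 0.1
finger_force: 0.0
```

```bash
python3 go.py 468 46 110 .2
```

```text
t 25.6 [468.411  45.788 127.777] [-3.142  0.001  0.201] j7 -1.5713337191512589 op 0.09118029718312134
[-0.  0.  0.] [-0.002 -0.001  0.089]
```

>>> drive_tool:
  rows:
    - [0, 0, 0, 0, 0, 0.05, 0]
    - [0, 0, 0, 0, 0, 0.08, 0]
    - [0, 0, 0, 0, 0, 0.09, 0]
    - [0, 0, 0, 0, 0, 0.1, 0]
    - [0, 0, 0, 0, 0, 0.1, 0]

```text
t: 26.22
ee_pos: [468.1, 45.8, 110.4]
tool_rot: [3.141, 0.001, 0.201]
contact_force: [-4.6, -1.6, 10.3]
opening: 0.1
finger_force: 5.2
```

>>> drive_tool:
  rows:
    - [0, 0, 0, 0, 0, -0.2, 0]
    - [0, 0, 0, 0, 0, -0.5, 0]
    - [0, 0, 0, -0.2, 0, -0.75, 0]
    - [0, 0, 0, -0.45, 0, -0.75, 0]
    - [0, 0, 0, -0.45, 0, -0.75, 0]

```text
t: 26.85
ee_pos: [377.9, 27.1, 259.4]
tool_rot: [3.14, -0.0, 0.199]
contact_force: [-0.1, 0.0, -0.4]
opening: 0.1
finger_force: 0.0
```

```bash
python3 - <<'E'
from h import *
c=get_calibration("scene");s=cv2.cvtColor(capture("scene"),cv2.COLOR_RGB2HSV)
k,l,st,ce=cv2.connectedComponentsWithStats(cv2.inRange(s,(100,120,60),(125,255,255)))
print([(tuple(map(int,st[i])),ce[i].round(1)) for i in range(1,k) if st[i][4]>25 and 150<ce[i][1]<300])
for z in(107.5,118): print([proj(c,(588.3+x*.98-y*.2,71.5+x*.2+y*.98,z)).round(1) for x in(-100,-138) for y in(-15,15)])
q=get_state();print(q["ee_pos"],q["contact_force"],q["t"])
E
```

```text
[((335, 165, 14, 14, 138), array([341.7, 171.4])), ((392, 164, 10, 10, 82), array([396.2, 168.3])), ((287, 177, 11, 12, 88), array([291. , 182.2])), ((406, 262, 27, 10, 111), array([419.1, 266.5]))]
[array([334.1, 173.1]), array([346. , 175.2]), array([337.6, 164.8]), array([349.3, 166.8])]
[array([334.3, 169.6]), array([346.3, 171.7]), array([337.9, 161.3]), array([349.6, 163.3])]
[379.80915632  27.54437349 259.40875742] [ 1.61757571 -0.18383004  0.24022292] 26.9
```

The tab is back within 0.2 px of its position when shut, and the bottle cap, tip box and carton marks haven't moved. Handing in.

```bash
python3 -c "
from workcell import manip
print(manip.sign_off())"
```

```text
the job is handed in; nothing more can be done
None
```

I handed the job in at about 27 s: carton flat in the tray, handle taken to its RESET stop then to ON, window shut again, and the bystanders looked undisturbed in the last pictures; no verdict was returned.

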